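Sort capacitor cans with a slot gauge

ROBOT

A 6-joint arm with a two-finger parallel gripper is mounted at the origin on the work surface. World frame = base frame: x ahead of the robot, y to its left, z up, the work surface at z = 0. Lengths are in m, angles in degrees, forces in N, time in s.
With the tool pointing down it reaches from about 0.35 to 0.875 m from the base axis. Payload 4.2 kg.
Tool frame: the origin (TCP) lies at the very end of the fingers, on their centre line; the grasp point (between the pads) lies behind it (r.grip_point_offset is the z of the grasp point in the tool frame, in m); z points along the fingers, y is the direction in which the jaws open and shut (so a half turn about z gives the same grasp; the last joint's range is limited). The gripper opens to 87 mm and grips with 3 to 60 N. Pads are 19 mm wide; open, the fingers measure 117 mm over their backs; the gripper's body (75 mm by 190 mm) begins 51 mm behind the grasp point.
Start: joints at [-51.417, 22.042, 0.453, 0, -68.411, -14.817], TCP at [0.252, -0.572, 0.199] pointing down, gripper open.
Joint ranges: [-179.83, 179.83], [-69.29, 118.12], [-61.27, 80.66], [-181.25, 117.63], [-171.15, -9.14], [-177.46, 177.46]. Speed limits (degrees/s): [159.86, 159.86, 180, 180, 180, 180].

INTERFACE

Orientations are given as a 3x3 rotation matrix whose columns are the frame's x, y, z axes.
In Python, from station import r, capture, workorder gives the robot as it stands. The module is installed in compiled form; this text tells all that it offers.
- The arm moves only by the shell command python3 -m crank 'ROWS'. ROWS is JSON, a list of rows, each an object with "delta_rot": the turn, a rotation vector about the tool's x, y, z in rad, a list of three; "linear": the shift along the tool's x, y, z in m, a list of three; "gripper": the opening in per cent of the stroke, from 0 (shut) to 100 (fully open). A call has 1 to 10 rows; each row shifts and turns the commanded pose from where the row before left it, along the tool's axes as they then stand; what a row does not reach is not made up. A row lasts 1/8 s, in which the tool goes at most 62.5 mm and 10.7 degrees, less where a joint would pass 70% of its speed; a pose out of reach is approached as far as the arm can. A call is refused whole if a number of a shift passes 0.0625 or a number of a turn 0.188, either way. A call with a gripper value outside its range is refused whole. The fingers move at their own pace and stop on an object; the grip force is fixed at half the most. Time passes only in rows, so rows that do not move let the fingers close. It gives the time, the measured TCP pose, the force and the opening at its end, in the units of the state.
- r.sense(): the state, without advancing time (a new reading comes with each control period).
- capture(name): name is "side" or "top"; returns a dict with "img" (480x640x3 uint8, blue, green, red), "fx", "fy", "cx", "cy" (pixels), "world_from_camera" (4x4, takes a point from camera to world coordinates). Camera axes: x right, y down, z forward; pixel columns grow to the right and rows downward; lengths in m; the calibration is good to about 2 mm. A picture is of the moment at which its call begins. There is no depth.
- workorder.finish_job(): hands the job in, once; it reports no verdict.
The state is a dict: "time_s": time; "joints": joint angles; "joint_velocities": joint speeds; "effort": joint torques, N m; "tcp_pos": TCP position; "ee_rot": TCP orientation; "wrist_force": force on the tool from outside, world axes, zero at the start; "moment": the same for the moment, N m; "gripper_width": opening from 0.0 (shut) to 1.0 (fully open).
Only numpy, scipy, OpenCV 4.12 (cv2) and the standard library are available. Lean on these libraries where they do the work, as an engineer would, in place of code of your own. Each camera call takes 0.05 s, during which the arm holds its last target.

TASK

Check the two blue capacitor cans in the slot gauge, one at a time, putting each where it belongs before taking the other: hold the can upright and low, bring it into the gauge's flared mouth and slide it gently towards the green landing. A can that slides through is left standing on the green landing; one that stops at the mouth must not be forced, and is stood in the red tray instead. Leave the other things on the bench where they are.

Things in the scene. Friction and masses are not known exactly. Their poses are not given: they have to be found in the camera images.
- can_a: one of the two blue cylindrical capacitor cans standing upright on the bench, 110 mm tall (two 5 mm terminal studs on its silvery top), 0.14 to 0.28 kg. Its diameter is either 40 mm (true) or 46 mm (oversize); they look alike otherwise, so let the gauge decide. Origin: centre of the underside; z up; being round, its yaw is of no account.
- can_b: one of the two blue cylindrical capacitor cans standing upright on the bench, 110 mm tall (two 5 mm terminal studs on its silvery top), 0.14 to 0.28 kg. Its diameter is either 40 mm (true) or 46 mm (oversize); they look alike otherwise, so let the gauge decide. Origin: centre of the underside; z up; being round, its yaw is of no account.
- gauge: slot gauge, fixed: base plate 110 mm wide (x), y from -150 to +110 mm, top 8 mm above the bench; two aluminium jaws, tops at 58 mm, outer faces at x = +-44 mm. Slot between them along y, centred on x = 0, 43 mm wide from y = -30 to +20 mm. Cans enter from +y and travel to -y; a 46 mm can stops with its axis at about y = +28 mm. Origin: on the bench under the slot; z up.
- gauge_mouth (a point): centre of the gauge's flared mouth, on the base plate's top, at y = +32 mm in the gauge's frame (axes as the gauge's). The mouth is 67 mm wide and narrows at 45 degrees to the slot at y = +20 mm; from here to y = +110 mm is bare steel plate.
- gauge_landing (a point): centre of the green landing, on the base plate's top, at y = -95 mm in the gauge's frame (axes as the gauge's). The landing is flat, flush with the plate, 110 mm wide and 110 mm long.
- reject_tray: the red open tray for oversize cans, fixed, 130 x 130 mm outside, walls 5 mm thick and 30 mm high, floor 5 mm thick. Origin: centre of the underside, z up.
- jar: a jar with a yellow lid, 54 mm in diameter, 75 mm tall, standing among the cans; a bystander, to be left alone. Origin: centre of the underside.
- multimeter: a yellow handheld multimeter lying on its back, 160 x 78 x 36 mm, a bystander. Origin: centre of the underside.
- mug: a white mug, 80 mm in diameter, 95 mm tall, a bystander. Origin: centre of the underside.
Mind the look-alikes: they are no part of the job. What is shaped like the can_a but orange or turquoise is not meant.

How it is judged:
By the outcome, as a careful person would: the job done as asked, in the order asked, and still so for the second after the job is handed in, with the robot touching nothing.
It also fails if it takes over 72 s, if anything falls off the work surface, if the arm or the gripper's body presses on something with over 40 N, if the wrist force passes 120 N, or if a joint passes its speed limit or range.

## Working session

There is one attempt and no reset: what is moved stays moved. The work goes in short steps, Python scripts to look and compute and a shell command to move; the robot and the scene stay as the last step left them, time stands still between calls to the robot, and variables do not carry over. Pictures are saved under pics/ and viewed, and the job is handed in when it is done.

```bash
mkdir -p pics
python3 - <<'E'
from station import r,capture
import cv2
for n in("side","top"):
    c=capture(n);cv2.imwrite(f"pics/{n}0.png",c["img"]);print(n,c["fx"],c["fy"],c["cx"],c["cy"],c["world_from_camera"])
s=r.sense();print(s,r.grip_point_offset)
E
```

```text
side 504.9284075170367 504.9284075170367 323.36440441158845 244.20433500891735 [[-0.75515185 -0.37259222  0.53937067 -0.09651284]
 [-0.655113    0.45895072 -0.60015931  0.66382869]
 [-0.02392987 -0.80656015 -0.59066749  0.74985877]
 [ 0.          0.          0.          1.        ]]
top 464.68931021565055 464.68931021565055 312.72633087462697 240.1590488882739 [[ 0.01091262 -0.9957101   0.09188205  0.47461514]
 [-0.99982336 -0.01227138 -0.0142361  -0.03806041]
 [ 0.01530255 -0.09171047 -0.99566813  1.23401685]
 [ 0.          0.          0.          1.        ]]
{'time_s': 0.1, 'joints': array([-5.14163673e+01,  2.20851097e+01,  3.90365089e-01, -2.38378514e-02,
       -6.84128857e+01, -1.48165739e+01]), 'joint_velocities': array([-0.05343162, -0.15447089,  0.25156631,  0.05918199, -0.02018164,
       -0.02814076]), 'effort': array([-1.18624601e-03, -3.91690421e+01,  1.87934858e+01,  4.23176318e+00,
        1.34965187e-02, -7.14783027e-05]), 'tcp_pos': array([ 0.25166789, -0.57147005,  0.19840484]), 'ee_rot': array([[-9.15253308e-01, -4.02877931e-01, -8.69107321e-04],
       [-4.02878855e-01,  9.15251717e-01,  1.70967084e-03],
       [ 1.06663316e-04,  1.91492685e-03, -9.99998161e-01]]), 'wrist_force': array([ 0.45020775,  0.93210593, -0.1426908 ]), 'moment': array([-0.03281753,  0.05110905, -0.00949645]), 'gripper_width': 0.9996899543501943} -0.0187
```

View pics/side0.png

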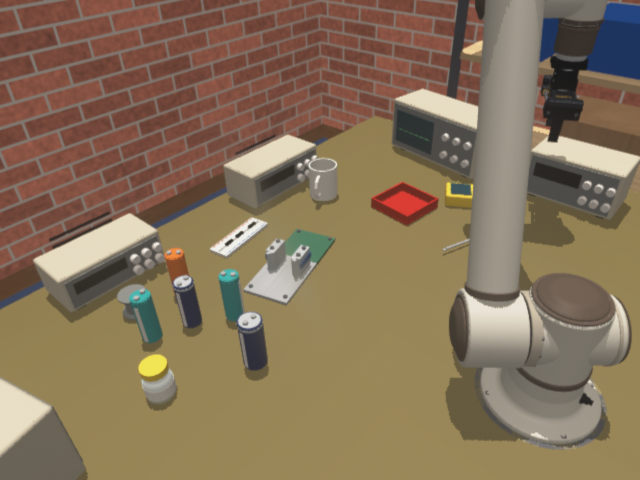

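View pics/top0.png

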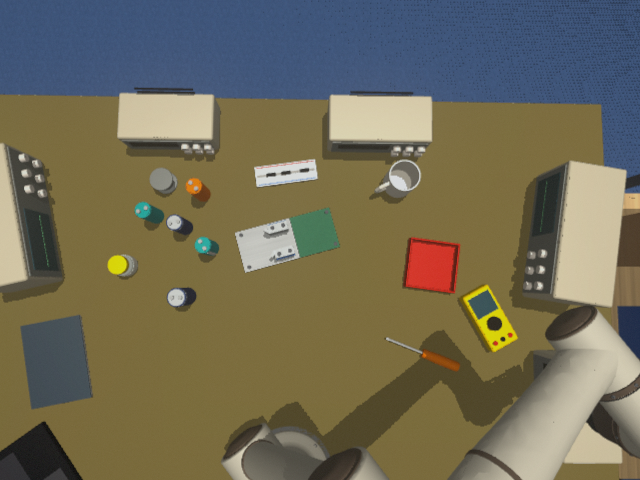

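The side view shows two navy cans at about (187,302) and (253,341). In the top view they are at about (178,225) and (180,297). The gauge plate is at about (287,240) with green to the right, and the tray at (432,265). I'll enlarge for measurement.

Run:
```python
import cv2,numpy as np
t=cv2.imread("pics/top0.png");s=cv2.imread("pics/side0.png")
cv2.imwrite("pics/t_c.png",cv2.resize(t[160:320,100:350],None,fx=3.2,fy=3.2,interpolation=cv2.INTER_CUBIC))
cv2.imwrite("pics/s_c.png",cv2.resize(s[220:400,110:350],None,fx=3.3,fy=3.3,interpolation=cv2.INTER_CUBIC))
```

```text
(no output)
```

View pics/t_c.png

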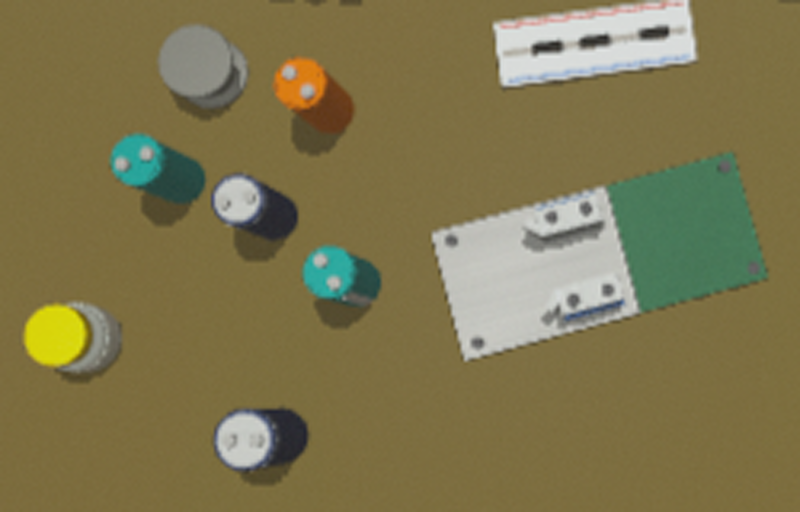

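View pics/s_c.png

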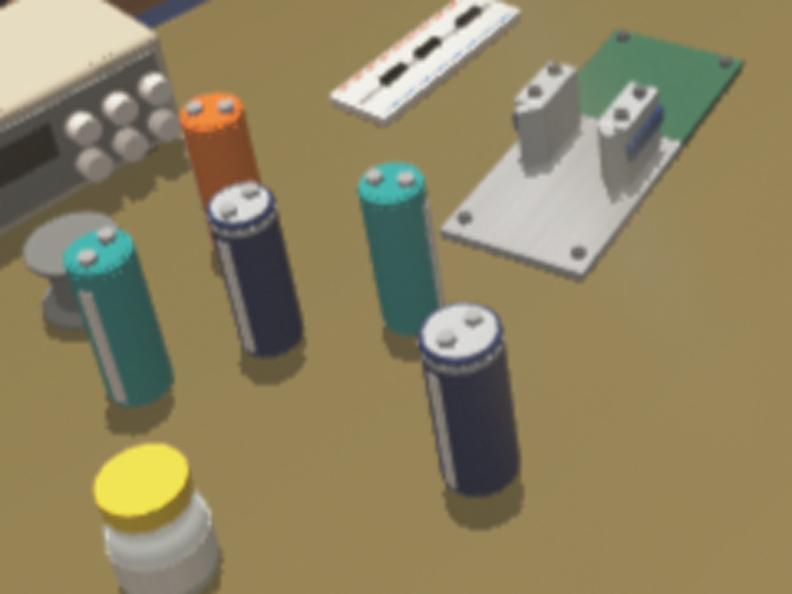

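The enlargements show the can tops in the top view at crop (239,200) and (245,440), the plate corners at (432,232), (735,153), (767,278) and (465,360), and the jaws with bolts. Next I measure by masks.

```bash
cat > h.py <<'E'
import cv2,numpy as np
from station import r,capture
def ray(c,p):
    T=c["world_from_camera"];d=np.array([(p[0]-c["cx"])/c["fx"],(p[1]-c["cy"])/c["fy"],1.])
    return T[:3,3],T[:3,:3]@d
def onz(c,p,z):
    o,d=ray(c,p);return o+d*(z-o[2])/d[2]
def tri(c1,p1,c2,p2):
    o1,d1=ray(c1,p1);o2,d2=ray(c2,p2)
    d1=d1/np.linalg.norm(d1);d2=d2/np.linalg.norm(d2)
    A=np.stack([d1,-d2],1);t=np.linalg.lstsq(A,o2-o1,rcond=None)[0]
    a=o1+d1*t[0];b=o2+d2*t[1];return (a+b)/2,np.linalg.norm(a-b)
def big(m,box=None):
    if box is not None:
        q=np.zeros_like(m);x0,y0,x1,y1=box;q[y0:y1,x0:x1]=m[y0:y1,x0:x1];m=q
    cs,_=cv2.findContours(m,cv2.RETR_EXTERNAL,cv2.CHAIN_APPROX_NONE)
    return max(cs,key=cv2.contourArea)
E
python3 - <<'E'
from h import *
np.set_printoptions(precision=4,suppress=True)
t=capture("top");s=capture("side")
H=lambda c:cv2.cvtColor(c["img"],cv2.COLOR_BGR2HSV)
def white(c): 
    h=H(c);return ((h[...,1]<60)&(h[...,2]>120)).astype(np.uint8)*255
# can tops
for nm,bt,bs in(("back",(163,210,200,240),(170,272,196,296)),("front",(163,285,200,312),(234,308,266,332))):
    E=[]
    for c,b in((t,bt),(s,bs)):
        m=white(c);k=big(cv2.morphologyEx(m,cv2.MORPH_CLOSE,np.ones((3,3))),b);e=cv2.fitEllipse(cv2.convexHull(k));E.append(e)
        print(nm,e)
    print(tri(t,E[0][0],s,E[1][0]), onz(t,E[0][0],.11), onz(s,E[1][0],.11))
# gauge
def green(c):
    h=H(c);return cv2.inRange(h,(60,70,40),(88,255,160))
k=big(green(t),(285,195,350,270));g=cv2.boxPoints(cv2.minAreaRect(k));print("green top",g)
print([onz(t,p,.008)[:2] for p in g])
k2=big(green(s),(265,220,345,280));a=cv2.approxPolyDP(k2,3,True)[:,0];print("green side",a)
m=white(t)|green(t)
k=big(cv2.morphologyEx(m,cv2.MORPH_CLOSE,np.ones((5,5))),(225,200,350,280))
w=np.array([onz(t,p,.008)[:2] for p in k[:,0]])*1000
R=cv2.minAreaRect(w.astype(np.float32));print("plate",R,cv2.boxPoints(R))
# tray
def red(c):
    h=H(c);return cv2.inRange(h,(0,150,60),(6,255,255))|cv2.inRange(h,(174,150,60),(179,255,255))
for c,b in((t,(395,225,470,305)),(s,(360,175,450,230))):
    k=big(red(c),b);print("tray",cv2.approxPolyDP(cv2.convexHull(k),3,True)[:,0].tolist())
    if c is t:
        w=np.array([onz(t,p,.03)[:2] for p in k[:,0]])*1000;R=cv2.minAreaRect(w.astype(np.float32));print(R)
v=t["img"][200:275,225:345]
cv2.imwrite("pics/g1.png",cv2.resize(v,None,fx=6.5,fy=6.5,interpolation=cv2.INTER_CUBIC))
v=s["img"][225:305,240:340]
cv2.imwrite("pics/g2.png",cv2.resize(v,None,fx=7,fy=7,interpolation=cv2.INTER_CUBIC))
E
```

```text
back ((173.54617309570312, 222.164306640625), (14.067822456359863, 15.585782051086426), 41.033668518066406)
back ((183.39825439453125, 281.8575744628906), (14.001220703125, 20.402360916137695), 86.0702896118164)
(array([0.6176, 0.2834, 0.112 ]), np.float64(0.0004987886229004519)) [0.618  0.2841 0.11  ] [0.6196 0.2821 0.11  ]
front ((175.66204833984375, 297.064453125), (17.114437103271484, 17.725183486938477), 32.64368438720703)
front ((248.2509765625, 318.42889404296875), (20.069421768188477, 26.22761344909668), 106.70777893066406)
(array([0.4388, 0.2717, 0.1155]), np.float64(0.0029165368396717305)) [0.4376 0.2722 0.11  ] [0.4448 0.2692 0.11  ]
green top [[289.5282 217.8193]
 [328.5462 207.3145]
 [339.0606 246.3683]
 [300.0427 256.8731]]
[array([0.6467, 0.0068]), array([ 0.6763, -0.0968]), array([ 0.5721, -0.1255]), array([ 0.543 , -0.0226])]
green side [[290 238]
 [295 248]
 [300 243]
 [309 245]
 [311 259]
 [315 261]
 [333 240]
 [305 231]
 [295 231]]
plate ((589.375244140625, 13.3037109375), (111.2864990234375, 258.8874816894531), 15.951519012451172) [[ 500.3004  122.4711]
 [ 571.4488 -126.4478]
 [ 678.4501  -95.8636]
 [ 607.3017  153.0553]]
tray [[410, 238], [459, 244], [454, 292], [404, 285]]
((525.4929809570312, -365.2330322265625), (133.5227813720703, 129.13475036621094), 82.63179016113281)
tray [[372, 197], [402, 182], [437, 200], [436, 207], [406, 224], [372, 206]]
```

View pics/g1.png

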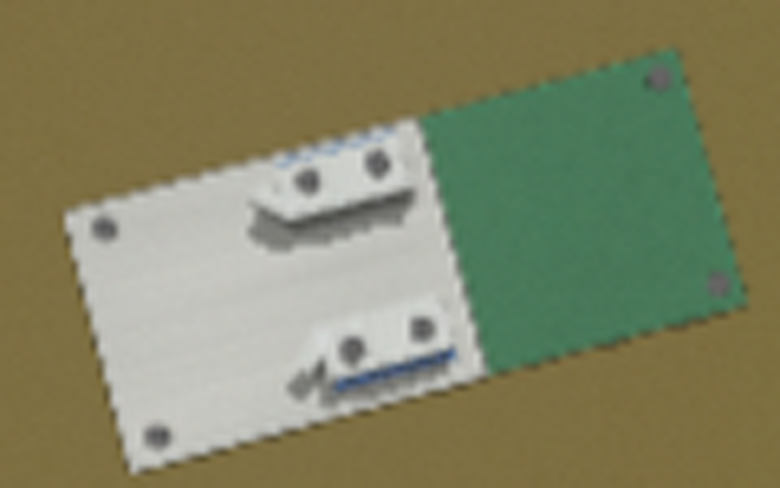

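View pics/g2.png

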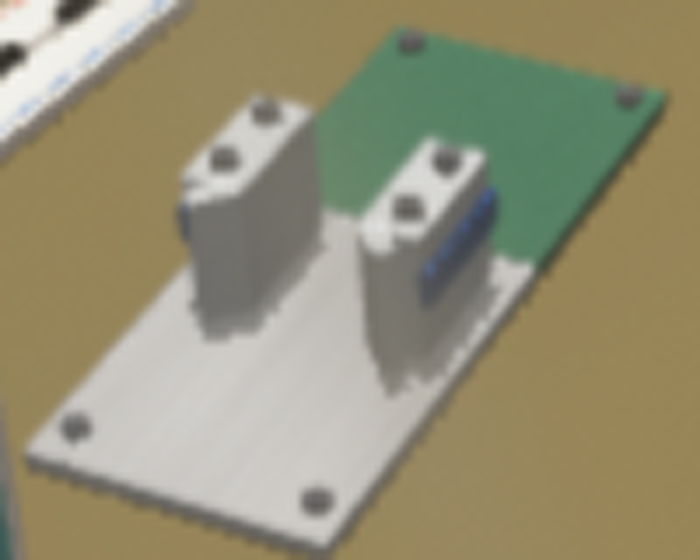

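Run:
```python
from h import *
np.set_printoptions(precision=4,suppress=True)
t=capture("top");s=capture("side")
A=np.array([(105,228),(158,437),(658,78),(718,285),(308,181),(378,163),(352,349),(422,328)])/6.5+[225,200]-.5+.5/6.5
B=np.array([(76,427),(317,501),(411,42),(628,97),(224,160),(266,112),(407,208),(447,162)])/7+[240,225]-.5+.5/7
P=[]
for a,b in zip(A,B):
    p,e=tri(t,a,s,b);P.append(p);print(p,e,onz(t,a,.008 if len(P)<5 else .058)[:2],onz(s,b,.008 if len(P)<5 else .058)[:2])
P=np.array(P)
print("axis dirs",np.degrees(np.arctan2(*(P[0]-P[2])[:2]))*-1,np.degrees(np.arctan2(*(P[1]-P[3])[:2]))*-1,np.degrees(np.arctan2(*(P[4]-P[5])[:2]))*-1)
print("screw ctr",P[:4].mean(0),P[4:].mean(0))
for a,b in(((239,200),(241,203)),((245,440),(461,331))):
    a=np.array(a)/3.2+[100,160]-.35;b=np.array(b)/3.3+[110,220]-.35
    print(tri(t,a,s,b),onz(t,a,.11),onz(s,b,.11))
tt=[[410,238],[459,244],[454,292],[404,285]];ss=[[437,200],[406,220],[372,199],[402,182]]
for i,a in enumerate(tt):
  print([ (tri(t,a,s,b)[0],round(tri(t,a,s,b)[1],4)) for b in ss][:4] )
cv2.imwrite("pics/f.png",cv2.resize(s["img"][300:380,230:280],None,fx=7,fy=7,interpolation=cv2.INTER_CUBIC))
```

```text
[0.6002 0.1351 0.0124] 0.0017890541945299295 [0.6    0.1351] [0.6052 0.1325]
[0.5157 0.1115 0.0128] 0.0015796226021940003 [0.5153 0.1116] [0.5204 0.1084]
[ 0.6644 -0.089   0.0134] 0.001300497707489015 [ 0.6647 -0.0896] [ 0.6705 -0.0941]
[ 0.5803 -0.1138  0.0127] 0.002275886302015428 [ 0.5798 -0.1148] [ 0.5855 -0.118 ]
[0.6145 0.0495 0.0626] 0.001654555747315747 [0.6144 0.0492] [0.6199 0.0458]
[0.6219 0.0224 0.0634] 0.001957205056426909 [0.6219 0.022 ] [0.6284 0.0179]
[0.5491 0.0312 0.0635] 0.0018731436664842724 [0.5487 0.0309] [0.5551 0.0266]
[0.5574 0.0039 0.0623] 0.0011141423316047437 [0.5573 0.0037] [0.562  0.0001]
axis dirs 15.969910154848478 15.985878647143027 15.340485404266305
screw ctr [0.5901 0.011  0.0128] [0.5857 0.0267 0.063 ]
(array([0.6186, 0.2825, 0.1124]), np.float64(0.002365752926789604)) [0.6181 0.2822 0.11  ] [0.6224 0.2817 0.11  ]
(array([0.4381, 0.2711, 0.1117]), np.float64(0.001811865270776538)) [0.4375 0.2709 0.11  ] [0.4404 0.2705 0.11  ]
[(array([ 0.516 , -0.3456,  0.0484]), np.float64(0.1734)), (array([ 0.5621, -0.3516, -0.0448]), np.float64(0.0945)), (array([ 0.5944, -0.3093,  0.0303]), np.float64(0.0002)), (array([ 0.5548, -0.3168,  0.0944]), np.float64(0.0798))]
[(array([ 0.5447, -0.4859, -0.0376]), np.float64(0.0975)), (array([ 0.5932, -0.4927, -0.1326]), np.float64(0.0036)), (array([ 0.6195, -0.4239, -0.0255]), np.float64(0.0929)), (array([ 0.5807, -0.4363,  0.0324]), np.float64(0.0015))]
[(array([ 0.4566, -0.4229,  0.0258]), np.float64(0.0027)), (array([ 0.4904, -0.4125, -0.0388]), np.float64(0.094)), (array([ 0.518 , -0.3467,  0.0653]), np.float64(0.1738)), (array([ 0.4905, -0.3698,  0.1019]), np.float64(0.0878))]
[(array([ 0.4391, -0.3009,  0.089 ]), np.float64(0.0777)), (array([ 0.4726, -0.2945,  0.0198]), np.float64(0.0012)), (array([ 0.5033, -0.2509,  0.0985]), np.float64(0.0818)), (array([ 0.4744, -0.2671,  0.1437]), np.float64(0.005))]
```

View pics/f.png

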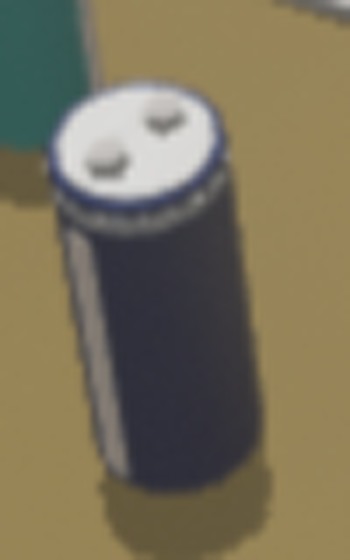

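Heights from triangulation: can tops 112 mm, plate 13 mm, jaws 63 mm and tray rim about 27 mm. The can tops and tray rim agree with the text to about 3 mm, and the plate and jaws read about 5 mm high. The gauge origin is about (0.584, 0.0315) with yaw 16°. The front can is at (0.438, 0.271), the back can at (0.618, 0.2825) and the tray at (0.525, -0.365). I'll move over next.

```bash
cat >> h.py <<'E'
np.set_printoptions(precision=4,suppress=True)
G=np.array([.5843,.0315]);a=np.radians(15.95);XG=np.array([np.cos(a),np.sin(a)]);YG=np.array([-np.sin(a),np.cos(a)])
def go(*tgt):
    s=r.sense();R=s["ee_rot"];p=s["tcp_pos"]
    for q in tgt:
        q=np.array(q,float);print("tool shift",R.T@(q-p));p=q
def st():
    s=r.sense();p=s["tcp_pos"];q=p[:2]-G;print("t",s["time_s"],"tcp",p,"gauge xy",q@XG,q@YG,"F",s["wrist_force"],"Fg",s["wrist_force"][:2]@XG,s["wrist_force"][:2]@YG,"w",s["gripper_width"],"yaw",np.degrees(np.arctan2(s["ee_rot"][1,1],s["ee_rot"][0,1])),"z",s["ee_rot"][:,2])
E
python3 -c "
from h import *
go((.47,-.2,.26),(.45,.2,.26))"
```

```text
tool shift [-0.3495  0.2524 -0.0608]
tool shift [-0.1429  0.3741  0.0003]
```

```bash
python3 -m crank '[{"delta_rot":[0,0,0],"linear":[-0.043,0.031,-0.008],"gripper":100},{"delta_rot":[0,0,0],"linear":[-0.043,0.031,-0.008],"gripper":100},{"delta_rot":[0,0,0],"linear":[-0.043,0.031,-0.008],"gripper":100},{"delta_rot":[0,0,0],"linear":[-0.043,0.031,-0.008],"gripper":100},{"delta_rot":[0,0,0],"linear":[-0.043,0.031,-0.008],"gripper":100},{"delta_rot":[0,0,0],"linear":[-0.043,0.031,-0.008],"gripper":100},{"delta_rot":[0,0,0],"linear":[-0.043,0.031,-0.008],"gripper":100},{"delta_rot":[0,0,0],"linear":[-0.043,0.031,-0.008],"gripper":100}]'
python3 -m crank '[{"delta_rot":[0,0,0],"linear":[-0.018,0.047,0],"gripper":100},{"delta_rot":[0,0,0],"linear":[-0.018,0.047,0],"gripper":100},{"delta_rot":[0,0,0],"linear":[-0.018,0.047,0],"gripper":100},{"delta_rot":[0,0,0],"linear":[-0.018,0.047,0],"gripper":100},{"delta_rot":[0,0,0],"linear":[-0.018,0.047,0],"gripper":100},{"delta_rot":[0,0,0],"linear":[-0.018,0.047,0],"gripper":100},{"delta_rot":[0,0,0],"linear":[-0.018,0.047,0],"gripper":100},{"delta_rot":[0,0,0],"linear":[-0.018,0.047,0],"gripper":100}]'
python3 -m crank '[{"delta_rot":[0,0,-0.18],"linear":[0,0,0],"gripper":100},{"delta_rot":[0,0,-0.18],"linear":[0,0,0],"gripper":100},{"delta_rot":[0,0,-0.18],"linear":[0,0,0],"gripper":100},{"delta_rot":[0,0,-0.18],"linear":[0,0,0],"gripper":100},{"delta_rot":[0,0,-0.18],"linear":[0,0,0],"gripper":100},{"delta_rot":[0,0,-0.18],"linear":[0,0,0],"gripper":100},{"delta_rot":[0,0,-0.18],"linear":[0,0,0],"gripper":100},{"delta_rot":[0,0,-0.174],"linear":[0,0,0],"gripper":100},{"delta_rot":[0,0,0],"linear":[0,0,0],"gripper":100}]'
python3 -c "
from h import *
st();go((.438,.2712,.2),(.438,.2712,.058))"
```

```text
time_s: 1.3
tcp_pos: [0.4674, -0.2047, 0.2639]
ee_rot: [[-0.915, -0.403, 0.001], [-0.403, 0.915, -0.0], [-0.001, -0.0, -1.0]]
wrist_force: [0.4, -0.6, 0.1]
gripper_width: 1.0
time_s: 2.3
tcp_pos: [0.4466, 0.1974, 0.2636]
ee_rot: [[-0.915, -0.403, 0.001], [-0.403, 0.915, 0.0], [-0.001, 0.0, -1.0]]
wrist_force: [1.2, -0.8, -0.8]
gripper_width: 1.001
time_s: 3.42
tcp_pos: [0.447, 0.1958, 0.2634]
ee_rot: [[0.272, -0.962, -0.0], [-0.962, -0.272, 0.0], [-0.0, -0.0, -1.0]]
wrist_force: [0.4, 0.2, -0.7]
gripper_width: 1.003
t 3.425 tcp [0.447  0.1958 0.2634] gauge xy -0.08691634519080957 0.19566999706011468 F [ 0.3737  0.1622 -0.6762] Fg 0.40393710710746794 0.05327763603773513 w 1.0032041889916314 yaw -164.19020736891002 z [-0.      0.0001 -1.    ]
tool shift [-0.075  -0.0119  0.0634]
tool shift [0.    0.    0.142]
```

```bash
python3 -m crank '[{"delta_rot":[0,0,0],"linear":[-0.0375,-0.006,0.03],"gripper":100},{"delta_rot":[0,0,0],"linear":[-0.0375,-0.006,0.03],"gripper":100},{"delta_rot":[0,0,0],"linear":[0,0,0.0],"gripper":100},{"delta_rot":[0,0,0],"linear":[0,0,0.03],"gripper":100},{"delta_rot":[0,0,0],"linear":[0,0,0.03],"gripper":100},{"delta_rot":[0,0,0],"linear":[0,0,0.03],"gripper":100},{"delta_rot":[0,0,0],"linear":[0,0,0.03],"gripper":100},{"delta_rot":[0,0,0],"linear":[0,0,0.025],"gripper":100},{"delta_rot":[0,0,0],"linear":[0,0,0],"gripper":100}]'
python3 -c "
from h import *
st();cv2.imwrite('pics/a1.png',capture('side')['img'][180:420,110:430])"
```

```text
time_s: 4.55
tcp_pos: [0.4376, 0.27, 0.0576]
ee_rot: [[0.272, -0.962, -0.002], [-0.962, -0.272, -0.003], [0.002, 0.003, -1.0]]
wrist_force: [-0.8, 0.2, 1.8]
gripper_width: 1.001
t 4.55 tcp [0.4376 0.27   0.0576] gauge xy -0.0755583512826924 0.2695993301690444 F [-0.7635  0.1537  1.7849] Fg -0.6918338574570712 0.3575549144715467 w 1.001176641467688 yaw -164.20397357882828 z [-0.002  -0.0025 -1.    ]
```

View pics/a1.png

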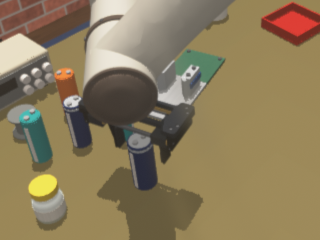

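The fingers straddle the front can (crop ~(142,160)) and nothing is touched. I'll close the gripper.

```bash
python3 -m crank '[{"delta_rot":[0,0,0],"linear":[0,0,0],"gripper":0},{"delta_rot":[0,0,0],"linear":[0,0,0],"gripper":0},{"delta_rot":[0,0,0],"linear":[0,0,0],"gripper":0},{"delta_rot":[0,0,0],"linear":[0,0,0],"gripper":0},{"delta_rot":[0,0,0],"linear":[0,0,0],"gripper":0},{"delta_rot":[0,0,0],"linear":[0,0,0],"gripper":0}]'
python3 -c "
from h import *
st()"
```

```text
time_s: 5.35
tcp_pos: [0.4382, 0.2713, 0.0585]
ee_rot: [[0.274, -0.962, 0.0], [-0.962, -0.274, 0.0], [-0.0, -0.0, -1.0]]
wrist_force: [0.1, -0.8, 1.0]
gripper_width: 0.519
t 5.35 tcp [0.4382 0.2713 0.0585] gauge xy -0.07460884849173882 0.2707690320346271 F [ 0.1217 -0.7538  1.0434] Fg -0.09014434561488478 -0.758216362395772 w 0.519432229226153 yaw -164.0682093015176 z [ 0.0003  0.0003 -1.    ]
```

```bash
python3 -m crank '[{"delta_rot":[0,0,0],"linear":[0,0,-0.02],"gripper":0},{"delta_rot":[0,0,0],"linear":[0,0,-0.02],"gripper":0},{"delta_rot":[0,0,0],"linear":[0.03,0,0],"gripper":0},{"delta_rot":[0,0,0],"linear":[0.045,0,0],"gripper":0},{"delta_rot":[0,0,0],"linear":[0.045,0,0],"gripper":0},{"delta_rot":[0,0,0],"linear":[0.04,0,0],"gripper":0},{"delta_rot":[0,0,0],"linear":[0.028,-0.025,0],"gripper":0},{"delta_rot":[0,0,0],"linear":[0,-0.03,0],"gripper":0},{"delta_rot":[0,0,0],"linear":[0,-0.02,0],"gripper":0},{"delta_rot":[0,0,0],"linear":[0,0,0],"gripper":0}]'
python3 -c "
from h import *
st()
for n in('side','top'):
    c=capture(n);b=(160,320,200,360) if n=='top' else (200,340,180,380)
    cv2.imwrite(f'pics/b_{n}.png',cv2.resize(c['img'][b[0]:b[1],b[2]:b[3]],None,fx=4,fy=4,interpolation=cv2.INTER_CUBIC))"
```

```text
time_s: 6.6
tcp_pos: [0.5621, 0.111, 0.0973]
ee_rot: [[0.274, -0.962, -0.001], [-0.962, -0.274, -0.0], [-0.0, 0.001, -1.0]]
wrist_force: [-0.8, -0.5, -1.8]
gripper_width: 0.518
t 6.6 tcp [0.5621 0.111  0.0973] gauge xy 0.0005450949256498444 0.08253615135016995 F [-0.821  -0.5168 -1.8044] Fg -0.931408089751332 -0.2712929839288119 w 0.5175812972634727 yaw -164.11464215170108 z [-0.0013 -0.0004 -1.    ]
```

View pics/b_side.png

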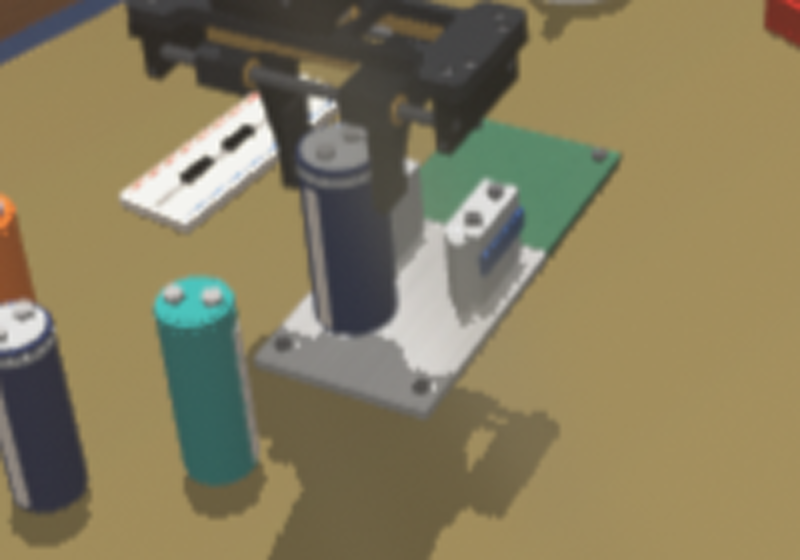

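View pics/b_top.png

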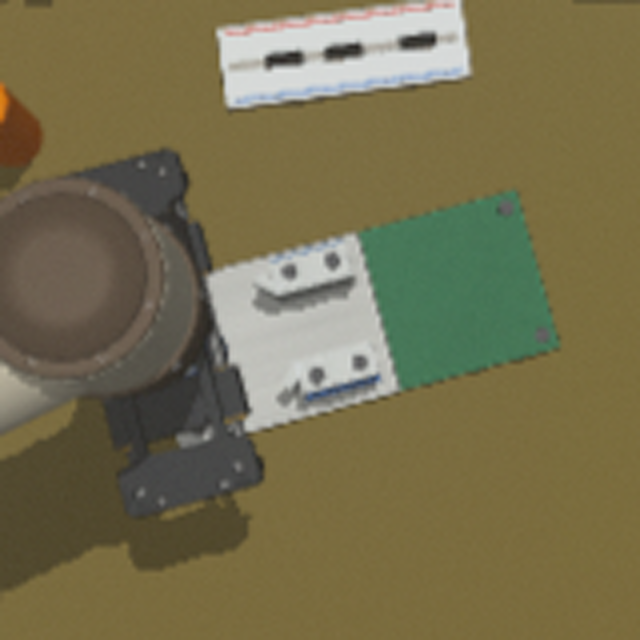

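The can hangs upright over the bare plate end, in line with the slot. Lowering it to about 2 mm above the plate.

```bash
python3 -m crank '[{"delta_rot":[0,0,0],"linear":[0,0,0.01],"gripper":0},{"delta_rot":[0,0,0],"linear":[0,0,0.01],"gripper":0},{"delta_rot":[0,0,0],"linear":[0,0,0.005],"gripper":0},{"delta_rot":[0,0,0],"linear":[0,0,0.004],"gripper":0},{"delta_rot":[0,0,0],"linear":[0,0,0],"gripper":0},{"delta_rot":[0,0,0],"linear":[0,0,0],"gripper":0}]'
python3 -c "
from h import *
st()"
python3 -m crank '[{"delta_rot":[0,0,0],"linear":[0.015,0,0],"gripper":0},{"delta_rot":[0,0,0],"linear":[0.015,0,0],"gripper":0},{"delta_rot":[0,0,0],"linear":[0.01,0,0],"gripper":0},{"delta_rot":[0,0,0],"linear":[0,0,0],"gripper":0}]'
python3 -c "
from h import *
st()"
```

```text
time_s: 7.45
tcp_pos: [0.5619, 0.1111, 0.0696]
ee_rot: [[0.274, -0.962, 0.001], [-0.962, -0.274, 0.0], [-0.0, -0.001, -1.0]]
wrist_force: [-0.1, -0.3, -1.8]
gripper_width: 0.521
t 7.45 tcp [0.5619 0.1111 0.0696] gauge xy 0.0003582163193454952 0.08264679026908849 F [-0.1147 -0.2958 -1.7713] Fg -0.19162830222491048 -0.25292380647730606 w 0.5214006784809583 yaw -164.06916965235078 z [ 0.0005  0.0002 -1.    ]
time_s: 7.95
tcp_pos: [0.5729, 0.0714, 0.0693]
ee_rot: [[0.273, -0.962, -0.0], [-0.962, -0.273, -0.0], [-0.0, 0.0, -1.0]]
wrist_force: [-0.5, -0.1, -1.5]
gripper_width: 0.522
t 7.95 tcp [0.5729 0.0714 0.0693] gauge xy -2.3954678236792634e-05 0.04147266370109053 F [-0.546  -0.0675 -1.458 ] Fg -0.5435630129837675 0.08510507867657206 w 0.5216577158919432 yaw -164.17758350511838 z [-0.0001 -0.     -1.    ]
```

```bash
python3 -m crank '[{"delta_rot":[0,0,0],"linear":[0.003,0,0],"gripper":0},{"delta_rot":[0,0,0],"linear":[0.003,0,0],"gripper":0},{"delta_rot":[0,0,0],"linear":[0.003,0,0],"gripper":0},{"delta_rot":[0,0,0],"linear":[0,0,0],"gripper":0}]'
python3 -c "
from h import *
st()"
python3 -m crank '[{"delta_rot":[0,0,0],"linear":[0.0015,0,0],"gripper":0},{"delta_rot":[0,0,0],"linear":[0.0015,0,0],"gripper":0},{"delta_rot":[0,0,0],"linear":[0,0,0],"gripper":0}]'
python3 -c "
from h import *
st()"
```

```text
time_s: 8.45
tcp_pos: [0.5752, 0.0638, 0.0693]
ee_rot: [[0.274, -0.962, -0.0], [-0.962, -0.274, -0.0], [-0.0, 0.0, -1.0]]
wrist_force: [-0.1, -0.2, -1.9]
gripper_width: 0.519
t 8.45 tcp [0.5752 0.0638 0.0693] gauge xy 9.156563154239265e-05 0.03357216226664514 F [-0.1099 -0.2262 -1.9083] Fg -0.1678579006629573 -0.1872639304658987 w 0.5188757557549059 yaw -164.0758991551264 z [-0. -0. -1.]
time_s: 8.82
tcp_pos: [0.576, 0.0609, 0.0693]
ee_rot: [[0.274, -0.962, 0.0], [-0.962, -0.274, 0.0], [-0.0, -0.0, -1.0]]
wrist_force: [-0.0, -0.4, -1.1]
gripper_width: 0.517
t 8.825 tcp [0.576  0.0609 0.0693] gauge xy 0.00011150879341106648 0.030589153817389372 F [-0.0483 -0.3842 -1.0567] Fg -0.1520158851968403 -0.3561710269351547 w 0.5165210694312351 yaw -164.07566289858454 z [ 0.  0. -1.]
```

```bash
python3 -m crank '[{"delta_rot":[0,0,0],"linear":[0.0015,0,0],"gripper":0},{"delta_rot":[0,0,0],"linear":[0.0015,0,0],"gripper":0},{"delta_rot":[0,0,0],"linear":[0,0,0],"gripper":0}]'
python3 -c "
from h import *
st()"
```

```text
time_s: 9.2
tcp_pos: [0.577, 0.0581, 0.0694]
ee_rot: [[0.274, -0.962, 0.0], [-0.962, -0.274, 0.0], [-0.0, -0.0, -1.0]]
wrist_force: [0.1, 0.3, -2.0]
gripper_width: 0.515
t 9.2 tcp [0.577  0.0581 0.0694] gauge xy 0.0002499044946310634 0.027597088665514816 F [ 0.0508  0.3035 -1.9706] Fg 0.13226328474746182 0.2778332769475917 w 0.5151903710821831 yaw -164.07735983018327 z [ 0.0003  0.0002 -1.    ]
```

```bash
python3 -m crank '[{"delta_rot":[0,0,0],"linear":[0.001,0,0],"gripper":0},{"delta_rot":[0,0,0],"linear":[0,0,0],"gripper":0}]'
python3 -c "
from h import *
st()"
python3 -m crank '[{"delta_rot":[0,0,0],"linear":[0.001,0,0],"gripper":0},{"delta_rot":[0,0,0],"linear":[0,0,0],"gripper":0}]'
python3 -c "
from h import *
st()"
```

```text
time_s: 9.45
tcp_pos: [0.5772, 0.0574, 0.0694]
ee_rot: [[0.274, -0.962, 0.0], [-0.962, -0.274, 0.001], [-0.0, -0.0, -1.0]]
wrist_force: [-0.7, 1.3, -0.7]
gripper_width: 0.519
t 9.45 tcp [0.5772 0.0574 0.0694] gauge xy 0.0002883479553990421 0.026892810531830055 F [-0.7494  1.3328 -0.6575] Fg -0.35433183194225315 1.487433105508516 w 0.5188523199474242 yaw -164.07699390663873 z [ 0.0004  0.0005 -1.    ]
time_s: 9.7
tcp_pos: [0.5775, 0.0567, 0.0694]
ee_rot: [[0.274, -0.962, 0.0], [-0.962, -0.274, 0.001], [-0.001, -0.001, -1.0]]
wrist_force: [-1.2, 3.9, -1.3]
gripper_width: 0.517
t 9.7 tcp [0.5775 0.0567 0.0694] gauge xy 0.0003469314835648255 0.026116771272541344 F [-1.1935  3.9126 -1.287 ] Fg -0.07238176038522985 4.089993703347322 w 0.517314575147715 yaw -164.0710967626634 z [ 0.0004  0.0008 -1.    ]
```

```bash
python3 -m crank '[{"delta_rot":[0,0,0],"linear":[0.001,0,0],"gripper":0},{"delta_rot":[0,0,0],"linear":[0,0,0],"gripper":0}]'
python3 -c "
from h import *
st();cv2.imwrite('pics/c1.png',cv2.resize(capture('side')['img'][200:340,180:380],None,fx=4,fy=4))"
```

```text
time_s: 9.95
tcp_pos: [0.5778, 0.0559, 0.0694]
ee_rot: [[0.274, -0.962, 0.001], [-0.962, -0.274, 0.001], [-0.001, -0.001, -1.0]]
wrist_force: [-0.4, 4.5, -1.6]
gripper_width: 0.521
t 9.95 tcp [0.5778 0.0559 0.0694] gauge xy 0.00040485125752204955 0.025228330602284542 F [-0.4358  4.5148 -1.5953] Fg 0.8215912361671747 4.460744474636152 w 0.520568338339878 yaw -164.08178805615782 z [ 0.0005  0.001  -1.    ]
```

View pics/c1.png

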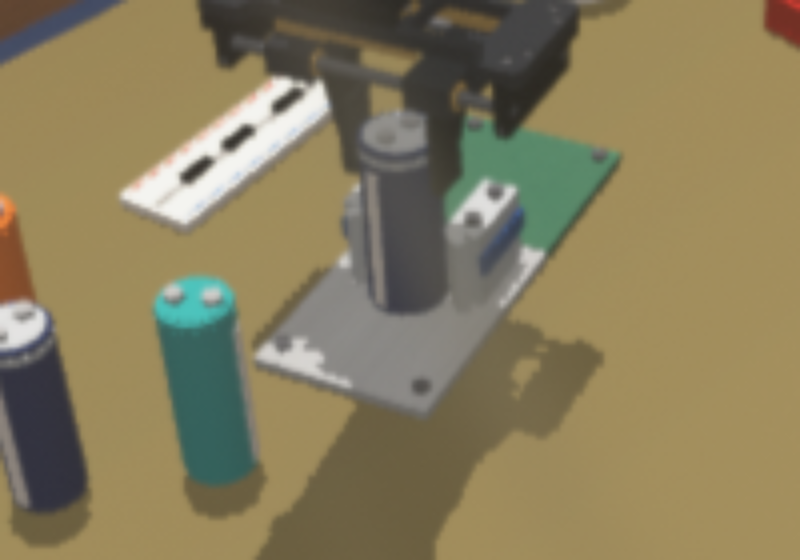

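Resistance starts at axis y≈27 mm, at about 4–5 N and straight along the slot with no side force. So both flares touch and the can is oversize. I'll back off and take it to the red tray.

```bash
python3 -m crank '[{"delta_rot":[0,0,0],"linear":[-0.01,0,0],"gripper":0},{"delta_rot":[0,0,0],"linear":[-0.02,0,0],"gripper":0},{"delta_rot":[0,0,0],"linear":[-0.02,0,0],"gripper":0},{"delta_rot":[0,0,0],"linear":[0,0,-0.03],"gripper":0},{"delta_rot":[0,0,0],"linear":[0,0,-0.04],"gripper":0},{"delta_rot":[0,0,0],"linear":[0,0,-0.04],"gripper":0},{"delta_rot":[0,0,0],"linear":[0,0,0],"gripper":0}]'
python3 -c "
from h import *
st();go((.5255,-.365,.18),(.5255,-.365,.0645))"
```

```text
time_s: 10.88
tcp_pos: [0.5658, 0.1051, 0.1834]
ee_rot: [[0.276, -0.961, 0.008], [-0.961, -0.276, 0.003], [-0.0, -0.008, -1.0]]
wrist_force: [-0.2, 0.5, -1.3]
gripper_width: 0.524
t 10.875 tcp [0.5658 0.1051 0.1834] gauge xy 0.00245942223925312 0.07586419127209244 F [-0.1516  0.5291 -1.3465] Fg -0.0003492598012154996 0.5504299712884394 w 0.5235877252378318 yaw -163.97375106452367 z [ 0.008   0.0027 -1.    ]
tool shift [0.4407 0.1686 0.0018]
tool shift [0.     0.001  0.1155]
```

```bash
python3 -m crank '[{"delta_rot":[0,0,0],"linear":[0.03,0.011,0],"gripper":0},{"delta_rot":[0,0,0],"linear":[0.05,0.019,0],"gripper":0},{"delta_rot":[0,0,0],"linear":[0.05,0.019,0],"gripper":0},{"delta_rot":[0,0,0],"linear":[0.05,0.019,0],"gripper":0},{"delta_rot":[0,0,0],"linear":[0.05,0.019,0],"gripper":0},{"delta_rot":[0,0,0],"linear":[0.05,0.019,0],"gripper":0},{"delta_rot":[0,0,0],"linear":[0.05,0.019,0],"gripper":0},{"delta_rot":[0,0,0],"linear":[0.05,0.019,0],"gripper":0},{"delta_rot":[0,0,0],"linear":[0.04,0.016,0],"gripper":0},{"delta_rot":[0,0,0],"linear":[0.02,0.008,0],"gripper":0}]'
python3 -m crank '[{"delta_rot":[0,0,0],"linear":[0,0,0],"gripper":0},{"delta_rot":[0,0,0],"linear":[0,0,0],"gripper":0}]'
python3 -c "
from h import *
st();go((.5255,-.365,.18),(.5255,-.365,.0645))"
```

```text
time_s: 12.12
tcp_pos: [0.5221, -0.3668, 0.1774]
ee_rot: [[0.273, -0.962, -0.003], [-0.962, -0.273, 0.002], [-0.002, 0.002, -1.0]]
wrist_force: [0.4, 0.7, -2.0]
gripper_width: 0.518
time_s: 12.38
tcp_pos: [0.5231, -0.3646, 0.1788]
ee_rot: [[0.275, -0.961, -0.001], [-0.961, -0.275, 0.001], [-0.001, 0.001, -1.0]]
wrist_force: [0.9, 0.0, -1.4]
gripper_width: 0.519
t 12.375 tcp [ 0.5231 -0.3646  0.1788] gauge xy -0.16766872591341705 -0.36404024555219777 F [ 0.9187  0.0086 -1.4178] Fg 0.8856723718661871 -0.24418976838672782 w 0.5194196722344844 yaw -164.0135567063111 z [-0.001   0.0009 -1.    ]
tool shift [ 0.001  -0.0022 -0.0012]
tool shift [ 0.0001 -0.0001  0.1155]
```

Centred over the tray. I'll lower to just short of the floor and look.

```bash
python3 -m crank '[{"delta_rot":[0,0,0],"linear":[0.001,-0.002,0.03],"gripper":0},{"delta_rot":[0,0,0],"linear":[0,0,0.04],"gripper":0},{"delta_rot":[0,0,0],"linear":[0,0,0.025],"gripper":0},{"delta_rot":[0,0,0],"linear":[0,0,0.01],"gripper":0},{"delta_rot":[0,0,0],"linear":[0,0,0.005],"gripper":0},{"delta_rot":[0,0,0],"linear":[0,0,0],"gripper":0},{"delta_rot":[0,0,0],"linear":[0,0,0],"gripper":0}]'
python3 -c "
from h import *
st();cv2.imwrite('pics/d1.png',cv2.resize(capture('side')['img'][120:240,330:490],None,fx=4,fy=4))"
```

```text
time_s: 13.25
tcp_pos: [0.526, -0.3666, 0.0706]
ee_rot: [[0.275, -0.962, 0.002], [-0.962, -0.275, -0.001], [0.001, -0.002, -1.0]]
wrist_force: [-0.4, -0.2, -2.1]
gripper_width: 0.52
t 13.25 tcp [ 0.526  -0.3666  0.0706] gauge xy -0.16540034087619132 -0.3667383803696843 F [-0.39   -0.1949 -2.0937] Fg -0.4285648391924691 -0.08019674198241974 w 0.5196931592441552 yaw -164.0591259572156 z [ 0.0021 -0.001  -1.    ]
```

View pics/d1.png

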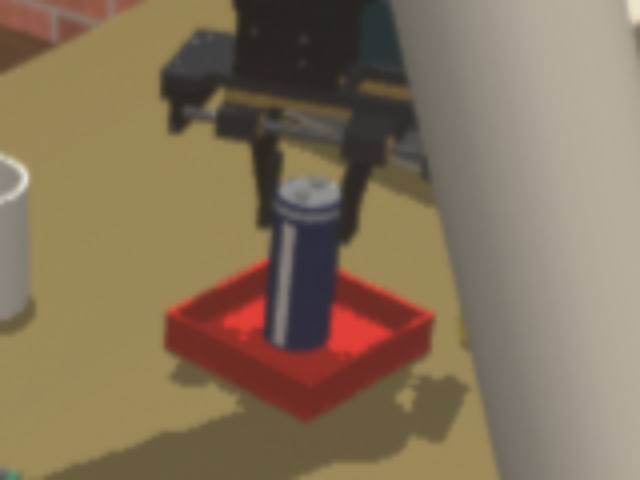

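The can is upright inside the tray, around crop (300,270). Lowering the last few mm.

```bash
python3 -m crank '[{"delta_rot":[0,0,0],"linear":[0,0,0.003],"gripper":0},{"delta_rot":[0,0,0],"linear":[0,0,0.0025],"gripper":0},{"delta_rot":[0,0,0],"linear":[0,0,0.001],"gripper":0},{"delta_rot":[0,0,0],"linear":[0,0,0],"gripper":0},{"delta_rot":[0,0,0],"linear":[0,0,0],"gripper":0}]'
python3 -c "
from h import *
st()"
```

```text
time_s: 13.92
tcp_pos: [0.5254, -0.3665, 0.0635]
ee_rot: [[0.275, -0.962, 0.0], [-0.962, -0.275, -0.001], [0.001, -0.0, -1.0]]
wrist_force: [-1.2, 1.0, 4.3]
gripper_width: 0.517
t 13.925 tcp [ 0.5254 -0.3665  0.0635] gauge xy -0.16605566551444223 -0.36650313511454385 F [-1.1671  1.0449  4.2865] Fg -0.8350328406743847 1.3254264523141555 w 0.5174921767141778 yaw -164.06030298108553 z [ 0.0003 -0.0005 -1.    ]
```

Floor contact is felt (Fz went from -2 to +4.3 N). Releasing and rising.

```bash
python3 -m crank '[{"delta_rot":[0,0,0],"linear":[0,0,0],"gripper":100},{"delta_rot":[0,0,0],"linear":[0,0,0],"gripper":100},{"delta_rot":[0,0,0],"linear":[0,0,0],"gripper":100},{"delta_rot":[0,0,0],"linear":[0,0,-0.02],"gripper":100},{"delta_rot":[0,0,0],"linear":[0,0,-0.04],"gripper":100},{"delta_rot":[0,0,0],"linear":[0,0,-0.05],"gripper":100},{"delta_rot":[0,0,0],"linear":[0,0,-0.05],"gripper":100},{"delta_rot":[0,0,0],"linear":[0,0,0],"gripper":100}]'
python3 -c "
from h import *
st();go((.6184,.2825,.22));cv2.imwrite('pics/e1.png',cv2.resize(capture('side')['img'][80:240,330:490],None,fx=3.5,fy=3.5))"
```

```text
time_s: 14.92
tcp_pos: [0.5277, -0.3677, 0.2284]
ee_rot: [[0.275, -0.961, 0.01], [-0.961, -0.275, -0.005], [0.008, -0.008, -1.0]]
wrist_force: [-0.0, 0.3, -1.0]
gripper_width: 0.998
t 14.925 tcp [ 0.5277 -0.3677  0.2284] gauge xy -0.16414032922119218 -0.36827504195244687 F [-0.0071  0.3212 -0.9739] Fg 0.08142255271482937 0.31083054610002336 w 0.9978321468242943 yaw -164.04395773964782 z [ 0.0097 -0.0051 -0.9999]
tool shift [-0.6003 -0.2659  0.006 ]
```

View pics/e1.png

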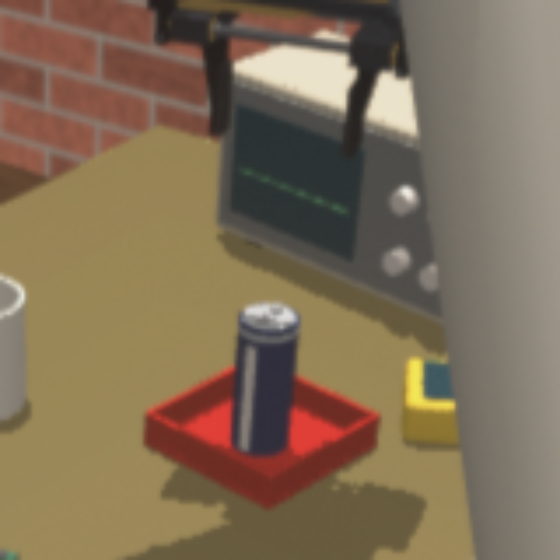

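The can stands clear of the walls in the tray. Moving to the back can.

```bash
python3 -m crank '[{"delta_rot":[0,0,0],"linear":[-0.05,-0.022,0],"gripper":100},{"delta_rot":[0,0,0],"linear":[-0.05,-0.022,0],"gripper":100},{"delta_rot":[0,0,0],"linear":[-0.05,-0.022,0],"gripper":100},{"delta_rot":[0,0,0],"linear":[-0.05,-0.022,0],"gripper":100},{"delta_rot":[0,0,0],"linear":[-0.05,-0.022,0],"gripper":100},{"delta_rot":[0,0,0],"linear":[-0.05,-0.022,0],"gripper":100},{"delta_rot":[0,0,0],"linear":[-0.05,-0.022,0],"gripper":100},{"delta_rot":[0,0,0],"linear":[-0.05,-0.022,0],"gripper":100},{"delta_rot":[0,0,0],"linear":[-0.05,-0.022,0],"gripper":100},{"delta_rot":[0,0,0],"linear":[-0.05,-0.022,0],"gripper":100}]'
python3 -m crank '[{"delta_rot":[0,0,0],"linear":[-0.05,-0.022,0],"gripper":100},{"delta_rot":[0,0,0],"linear":[-0.05,-0.022,0],"gripper":100},{"delta_rot":[0,0,0],"linear":[0,0,0],"gripper":100},{"delta_rot":[0,0,0],"linear":[0,0,0],"gripper":100}]'
python3 -c "
from h import *
st();go((.6184,.2825,.15),(.6184,.2825,.058))
t=capture('side');cv2.imwrite('pics/k1.png',cv2.resize(t['img'][180:420,110:310],None,fx=2.5,fy=2.5))"
```

```text
time_s: 16.23
tcp_pos: [0.5988, 0.1764, 0.2208]
ee_rot: [[0.274, -0.962, -0.003], [-0.962, -0.274, -0.001], [0.0, 0.003, -1.0]]
wrist_force: [1.4, 0.8, 0.1]
gripper_width: 0.996
time_s: 16.73
tcp_pos: [0.6138, 0.2826, 0.221]
ee_rot: [[0.275, -0.962, -0.003], [-0.962, -0.275, -0.002], [0.001, 0.003, -1.0]]
wrist_force: [0.2, -0.8, 0.4]
gripper_width: 1.001
t 16.725 tcp [0.6138 0.2826 0.221 ] gauge xy 0.0973415182458252 0.23336363987167982 F [ 0.2416 -0.8326  0.3845] Fg 0.0034875758981973864 -0.8669547980977991 w 1.0010186753639287 yaw -164.0581653429928 z [-0.0029 -0.002  -1.    ]
tool shift [ 0.0013 -0.0047  0.071 ]
tool shift [-0.0001 -0.0003  0.092 ]
```

View pics/k1.png

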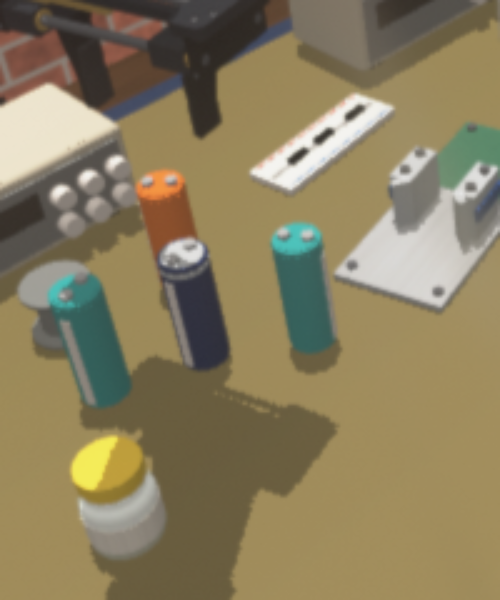

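The target can is at crop (185,290), with room for the fingers on both sides. Descending.

```bash
python3 -m crank '[{"delta_rot":[0,0,0],"linear":[0.001,-0.005,0.035],"gripper":100},{"delta_rot":[0,0,0],"linear":[0,0,0.03],"gripper":100},{"delta_rot":[0,0,0],"linear":[0,0,0],"gripper":100},{"delta_rot":[0,0,0],"linear":[0,0,0.03],"gripper":100},{"delta_rot":[0,0,0],"linear":[0,0,0.03],"gripper":100},{"delta_rot":[0,0,0],"linear":[0,0,0.03],"gripper":100},{"delta_rot":[0,0,0],"linear":[0,0,0.008],"gripper":100},{"delta_rot":[0,0,0],"linear":[0,0,0],"gripper":100},{"delta_rot":[0,0,0],"linear":[0,0,0],"gripper":100}]'
python3 -c "
from h import *
st();t=capture('side');cv2.imwrite('pics/k2.png',cv2.resize(t['img'][180:420,110:310],None,fx=2.5,fy=2.5))"
```

```text
time_s: 17.9
tcp_pos: [0.6208, 0.284, 0.062]
ee_rot: [[0.275, -0.962, 0.003], [-0.962, -0.275, 0.002], [-0.001, -0.004, -1.0]]
wrist_force: [-0.4, -0.1, 0.8]
gripper_width: 0.999
t 17.9 tcp [0.6208 0.284  0.062 ] gauge xy 0.10450041049651221 0.23274926554209222 F [-0.4122 -0.1366  0.7776] Fg -0.43383528057902637 -0.018103847168964265 w 0.9985581498705793 yaw -164.06300567112865 z [ 0.0032  0.0017 -1.    ]
```

View pics/k2.png

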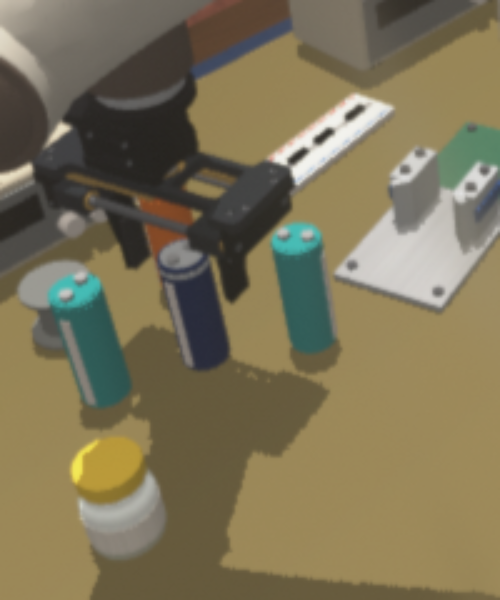

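The fingers straddle the can. Centring by 2.5 mm, lowering 3 mm and closing.

```bash
python3 -m crank '[{"delta_rot":[0,0,0],"linear":[0.001,0.0025,0.003],"gripper":100},{"delta_rot":[0,0,0],"linear":[0,0,0],"gripper":0},{"delta_rot":[0,0,0],"linear":[0,0,0],"gripper":0},{"delta_rot":[0,0,0],"linear":[0,0,0],"gripper":0},{"delta_rot":[0,0,0],"linear":[0,0,0],"gripper":0},{"delta_rot":[0,0,0],"linear":[0,0,0],"gripper":0},{"delta_rot":[0,0,0],"linear":[0,0,0],"gripper":0}]'
python3 -c "
from h import *
st()"
```

```text
time_s: 18.82
tcp_pos: [0.6177, 0.282, 0.057]
ee_rot: [[0.275, -0.962, 0.001], [-0.962, -0.275, 0.0], [-0.0, -0.001, -1.0]]
wrist_force: [-0.1, 0.0, 0.1]
gripper_width: 0.451
t 18.825 tcp [0.6177 0.282  0.057 ] gauge xy 0.10094802862824491 0.23165262460733016 F [-0.0863  0.0081  0.1324] Fg -0.08070769660515653 0.03151001734103425 w 0.4513766639651259 yaw -164.06468813621484 z [ 0.0005  0.0002 -1.    ]
```

Width is 39 mm. Lifting high to clear the turquoise can, then moving to the gauge's entry plate.

```bash
python3 -m crank '[{"delta_rot":[0,0,0],"linear":[0,0,-0.02],"gripper":0},{"delta_rot":[0,0,0],"linear":[0,0,-0.04],"gripper":0},{"delta_rot":[0,0,0],"linear":[0,0,-0.04],"gripper":0},{"delta_rot":[0,0,0],"linear":[0,0,-0.04],"gripper":0},{"delta_rot":[0,0,0],"linear":[0,0,0],"gripper":0},{"delta_rot":[0,0,0],"linear":[0.035,-0.025,0],"gripper":0},{"delta_rot":[0,0,0],"linear":[0.04,-0.025,0],"gripper":0},{"delta_rot":[0,0,0],"linear":[0.04,-0.025,0],"gripper":0},{"delta_rot":[0,0,0],"linear":[0.035,-0.025,0],"gripper":0},{"delta_rot":[0,0,0],"linear":[0,0,0],"gripper":0}]'
python3 -m crank '[{"delta_rot":[0,0,0],"linear":[0,0,0.04],"gripper":0},{"delta_rot":[0,0,0],"linear":[0,0,0.04],"gripper":0},{"delta_rot":[0,0,0],"linear":[0,0,0.025],"gripper":0},{"delta_rot":[0,0,0],"linear":[0,0,0],"gripper":0},{"delta_rot":[0,0,0],"linear":[0,0,0],"gripper":0}]'
python3 -c "
from h import *
st()
for n in('side','top'):
    c=capture(n);b=(160,320,200,360) if n=='top' else (200,340,180,380)
    cv2.imwrite(f'pics/m_{n}.png',cv2.resize(c['img'][b[0]:b[1],b[2]:b[3]],None,fx=4,fy=4,interpolation=cv2.INTER_CUBIC))"
```

```text
time_s: 20.08
tcp_pos: [0.7553, 0.162, 0.1922]
ee_rot: [[0.27, -0.963, -0.006], [-0.963, -0.27, -0.002], [0.0, 0.006, -1.0]]
wrist_force: [-0.4, 0.4, -2.4]
gripper_width: 0.45
time_s: 20.7
tcp_pos: [0.7551, 0.1656, 0.0927]
ee_rot: [[0.275, -0.961, 0.001], [-0.961, -0.275, 0.0], [0.0, -0.001, -1.0]]
wrist_force: [0.1, -0.3, -1.6]
gripper_width: 0.452
t 20.7 tcp [0.7551 0.1656 0.0927] gauge xy 0.20106682819818034 0.08204811228222196 F [ 0.1056 -0.2539 -1.5921] Fg 0.03173681354499194 -0.27314429136926804 w 0.4521726217982965 yaw -164.02158061031318 z [ 0.0013  0.     -1.    ]
```

View pics/m_side.png

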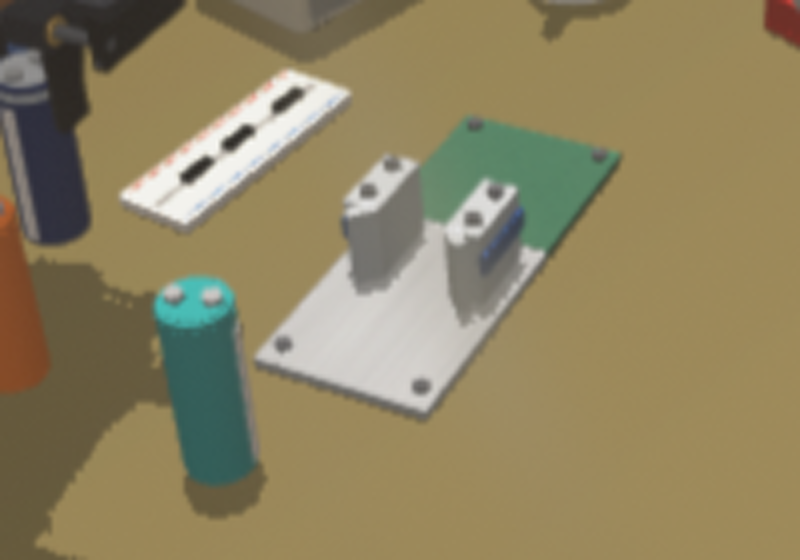

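I used the wrong sign on the sideways shift, so the can sits 0.2 m too far out. It is in free air and nothing was touched. Raising and coming back.

```bash
python3 -m crank '[{"delta_rot":[0,0,0],"linear":[0,0,-0.03],"gripper":0},{"delta_rot":[0,0,0],"linear":[0,0.03,-0.03],"gripper":0},{"delta_rot":[0,0,0],"linear":[0,0.045,0],"gripper":0},{"delta_rot":[0,0,0],"linear":[0,0.045,0],"gripper":0},{"delta_rot":[0,0,0],"linear":[0,0.045,0],"gripper":0},{"delta_rot":[0,0,0],"linear":[0,0.036,0],"gripper":0},{"delta_rot":[0,0,0],"linear":[0,0,0],"gripper":0},{"delta_rot":[0,0,0],"linear":[0,0,0],"gripper":0}]'
python3 -c "
from h import *
st()
for n in('side','top'):
    c=capture(n);b=(160,320,200,360) if n=='top' else (200,340,180,380)
    cv2.imwrite(f'pics/n_{n}.png',cv2.resize(c['img'][b[0]:b[1],b[2]:b[3]],None,fx=4,fy=4,interpolation=cv2.INTER_CUBIC))"
```

```text
time_s: 21.8
tcp_pos: [0.5627, 0.1104, 0.1536]
ee_rot: [[0.275, -0.962, 0.004], [-0.962, -0.275, 0.001], [-0.0, -0.004, -1.0]]
wrist_force: [-0.3, -0.4, -1.3]
gripper_width: 0.452
t 21.8 tcp [0.5627 0.1104 0.1536] gauge xy 0.0009181165355619435 0.08180289120262808 F [-0.349  -0.361  -1.2517] Fg -0.4347497357708541 -0.2511939948592892 w 0.4515191940296758 yaw -164.05327029091183 z [ 0.0037  0.0014 -1.    ]
```

View pics/n_side.png

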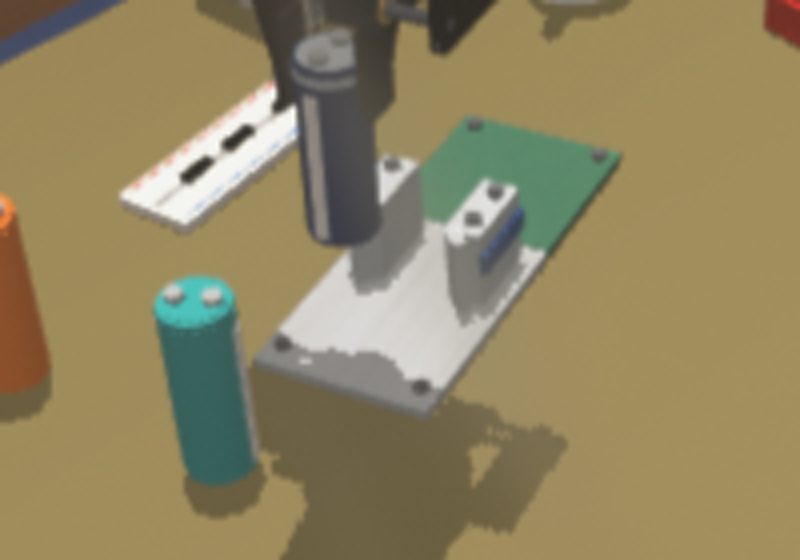

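Now the can is over the entry plate, upright. Lowering to 2 mm above the plate.

```bash
python3 -m crank '[{"delta_rot":[0,0,0],"linear":[0,0,0.03],"gripper":0},{"delta_rot":[0,0,0],"linear":[0,0,0.03],"gripper":0},{"delta_rot":[0,0,0],"linear":[0,0,0.015],"gripper":0},{"delta_rot":[0,0,0],"linear":[0,0,0.006],"gripper":0},{"delta_rot":[0,0,0],"linear":[0,0,0.003],"gripper":0},{"delta_rot":[0,0,0],"linear":[0,0,0],"gripper":0},{"delta_rot":[0,0,0],"linear":[0,0,0],"gripper":0}]'
python3 -c "
from h import *
st()"
```

```text
time_s: 22.78
tcp_pos: [0.562, 0.1101, 0.0687]
ee_rot: [[0.275, -0.962, 0.002], [-0.962, -0.275, 0.001], [-0.0, -0.002, -1.0]]
wrist_force: [-0.1, 0.2, -1.5]
gripper_width: 0.449
t 22.775 tcp [0.562  0.1101 0.0687] gauge xy 0.00019620961926976815 0.08170078997856293 F [-0.127   0.2076 -1.5392] Fg -0.06508476046098961 0.23447699193275195 w 0.44870238180164124 yaw -164.06328944228494 z [ 0.0016  0.0006 -1.    ]
```

```bash
python3 -m crank '[{"delta_rot":[0,0,0],"linear":[0.012,0,0.001],"gripper":0},{"delta_rot":[0,0,0],"linear":[0.012,0,0],"gripper":0},{"delta_rot":[0,0,0],"linear":[0.012,0,0],"gripper":0},{"delta_rot":[0,0,0],"linear":[0.006,0,0],"gripper":0},{"delta_rot":[0,0,0],"linear":[0.004,0,0],"gripper":0},{"delta_rot":[0,0,0],"linear":[0.004,0,0],"gripper":0},{"delta_rot":[0,0,0],"linear":[0.003,0,0],"gripper":0},{"delta_rot":[0,0,0],"linear":[0,0,0],"gripper":0}]'
python3 -c "
from h import *
st()"
python3 -m crank '[{"delta_rot":[0,0,0],"linear":[0.003,0,0],"gripper":0},{"delta_rot":[0,0,0],"linear":[0.003,0,0],"gripper":0},{"delta_rot":[0,0,0],"linear":[0,0,0],"gripper":0}]'
python3 -c "
from h import *
st()"
```

```text
time_s: 23.78
tcp_pos: [0.576, 0.0589, 0.0668]
ee_rot: [[0.274, -0.962, -0.0], [-0.962, -0.274, -0.0], [0.0, 0.0, -1.0]]
wrist_force: [0.1, -0.3, -1.2]
gripper_width: 0.449
t 23.775 tcp [0.576  0.0589 0.0668] gauge xy -0.0004211317574221429 0.028605622941699802 F [ 0.0857 -0.2616 -1.2192] Fg 0.010510164697144258 -0.27504810171502037 w 0.4486359984371797 yaw -164.07326744640605 z [-0.0001 -0.     -1.    ]
time_s: 24.15
tcp_pos: [0.5777, 0.053, 0.0669]
ee_rot: [[0.274, -0.962, 0.0], [-0.962, -0.274, -0.0], [0.0, -0.0, -1.0]]
wrist_force: [-1.1, 0.4, -2.3]
gripper_width: 0.453
t 24.15 tcp [0.5777 0.053  0.0669] gauge xy -0.0004101256480767247 0.022431860232118333 F [-1.0884  0.3628 -2.3332] Fg -0.9467964742849019 0.64795982714309 w 0.45263227877189544 yaw -164.08793228668267 z [ 0. -0. -1.]
```

```bash
python3 -m crank '[{"delta_rot":[0,0,0],"linear":[0.003,-0.0004,0],"gripper":0},{"delta_rot":[0,0,0],"linear":[0.003,0,0],"gripper":0},{"delta_rot":[0,0,0],"linear":[0,0,0],"gripper":0}]'
python3 -c "
from h import *
st()"
python3 -m crank '[{"delta_rot":[0,0,0],"linear":[0.003,0,0],"gripper":0},{"delta_rot":[0,0,0],"linear":[0.003,0,0],"gripper":0},{"delta_rot":[0,0,0],"linear":[0.003,0,0],"gripper":0},{"delta_rot":[0,0,0],"linear":[0,0,0],"gripper":0}]'
python3 -c "
from h import *
st()"
```

```text
time_s: 24.52
tcp_pos: [0.5798, 0.0473, 0.0668]
ee_rot: [[0.274, -0.962, -0.0], [-0.962, -0.274, 0.0], [-0.0, 0.0, -1.0]]
wrist_force: [0.4, -0.0, -1.4]
gripper_width: 0.449
t 24.525 tcp [0.5798 0.0473 0.0668] gauge xy -1.6633248861145902e-05 0.016406679740570963 F [ 0.4385 -0.0276 -1.3572] Fg 0.41399830120770764 -0.14701315086619104 w 0.44907803455288986 yaw -164.090692254556 z [-0.  0. -1.]
time_s: 25.02
tcp_pos: [0.5822, 0.0386, 0.0668]
ee_rot: [[0.274, -0.962, -0.0], [-0.962, -0.274, -0.0], [0.0, 0.0, -1.0]]
wrist_force: [-0.7, -0.2, -2.1]
gripper_width: 0.456
t 25.025 tcp [0.5822 0.0386 0.0668] gauge xy -5.4261838188762925e-05 0.0073803478907567424 F [-0.7193 -0.1749 -2.0733] Fg -0.7396433063582765 0.02953883515274818 w 0.4556811881717223 yaw -164.09158051728934 z [-0.0001 -0.0001 -1.    ]
```

It slides in with no resistance. Going on through the slot at 4 mm per row.

```bash
python3 -m crank '[{"delta_rot":[0,0,0],"linear":[0.004,0,0],"gripper":0},{"delta_rot":[0,0,0],"linear":[0.004,0,0],"gripper":0},{"delta_rot":[0,0,0],"linear":[0.004,0,0],"gripper":0},{"delta_rot":[0,0,0],"linear":[0.004,0,0],"gripper":0},{"delta_rot":[0,0,0],"linear":[0.004,0,0],"gripper":0},{"delta_rot":[0,0,0],"linear":[0,0,0],"gripper":0}]'
python3 -c "
from h import *
st()"
python3 -m crank '[{"delta_rot":[0,0,0],"linear":[0.004,0,0],"gripper":0},{"delta_rot":[0,0,0],"linear":[0.004,0,0],"gripper":0},{"delta_rot":[0,0,0],"linear":[0.004,0,0],"gripper":0},{"delta_rot":[0,0,0],"linear":[0.004,0,0],"gripper":0},{"delta_rot":[0,0,0],"linear":[0.004,0,0],"gripper":0},{"delta_rot":[0,0,0],"linear":[0,0,0],"gripper":0}]'
python3 -c "
from h import *
st()"
```

```text
time_s: 25.78
tcp_pos: [0.5877, 0.0193, 0.0668]
ee_rot: [[0.274, -0.962, -0.0], [-0.962, -0.274, -0.0], [0.0, 0.0, -1.0]]
wrist_force: [-0.6, 0.6, -2.5]
gripper_width: 0.454
t 25.775 tcp [0.5877 0.0193 0.0668] gauge xy -5.763562748985478e-05 -0.012688090201162324 F [-0.5599  0.607  -2.4557] Fg -0.37150638360723565 0.7374711423440645 w 0.4536460369058101 yaw -164.09846605016946 z [-0. -0. -1.]
time_s: 26.52
tcp_pos: [0.5932, 0.0001, 0.0668]
ee_rot: [[0.274, -0.962, 0.0], [-0.962, -0.274, 0.0], [-0.0, -0.0, -1.0]]
wrist_force: [0.4, -0.8, -1.9]
gripper_width: 0.453
t 26.525 tcp [0.5932 0.0001 0.0668] gauge xy -5.689097566308622e-05 -0.0326889044054277 F [ 0.4415 -0.825  -1.8956] Fg 0.19776638315599138 -0.9145400736317116 w 0.45330957569608327 yaw -164.100448822016 z [ 0.  0. -1.]
```

```bash
python3 -m crank '[{"delta_rot":[0,0,0],"linear":[0.006,0,0],"gripper":0},{"delta_rot":[0,0,0],"linear":[0.006,0,0],"gripper":0},{"delta_rot":[0,0,0],"linear":[0.008,0,0],"gripper":0},{"delta_rot":[0,0,0],"linear":[0.01,0,0],"gripper":0},{"delta_rot":[0,0,0],"linear":[0.01,0,0],"gripper":0},{"delta_rot":[0,0,0],"linear":[0.01,0,0],"gripper":0},{"delta_rot":[0,0,0],"linear":[0.008,0,0],"gripper":0},{"delta_rot":[0,0,0],"linear":[0.004,0,0],"gripper":0},{"delta_rot":[0,0,0],"linear":[0,0,0],"gripper":0},{"delta_rot":[0,0,0],"linear":[0,0,0],"gripper":0}]'
python3 -m crank '[{"delta_rot":[0,0,0],"linear":[0,0,0.001],"gripper":0},{"delta_rot":[0,0,0],"linear":[0,0,0.001],"gripper":0},{"delta_rot":[0,0,0],"linear":[0,0,0],"gripper":0}]'
python3 -c "
from h import *
st();cv2.imwrite('pics/p1.png',cv2.resize(capture('side')['img'][180:320,200:400],None,fx=4,fy=4))"
```

```text
time_s: 27.78
tcp_pos: [0.6101, -0.059, 0.0668]
ee_rot: [[0.275, -0.962, -0.0], [-0.962, -0.275, 0.0], [-0.0, 0.0, -1.0]]
wrist_force: [0.5, -0.4, -2.7]
gripper_width: 0.451
time_s: 28.15
tcp_pos: [0.6102, -0.0591, 0.065]
ee_rot: [[0.275, -0.962, 0.0], [-0.962, -0.275, -0.0], [0.0, -0.0, -1.0]]
wrist_force: [-0.6, 1.1, -1.0]
gripper_width: 0.453
t 28.15 tcp [ 0.6102 -0.0591  0.065 ] gauge xy 2.6537815199972576e-05 -0.09424020212212796 F [-0.5633  1.1017 -1.0393] Fg -0.23882947147192624 1.2140883662916826 w 0.4528068418492114 yaw -164.05555695075853 z [ 0.0001 -0.     -1.    ]
```

View pics/p1.png

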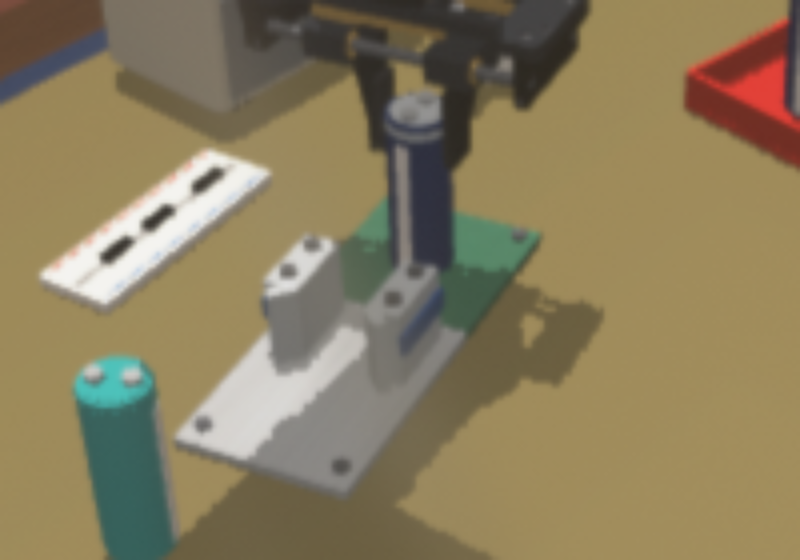

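The can is past the jaws and over the green landing (crop ~(420,180)). Touching down and releasing.

```bash
python3 -m crank '[{"delta_rot":[0,0,0],"linear":[0,0,0.0006],"gripper":0},{"delta_rot":[0,0,0],"linear":[0,0,0],"gripper":0},{"delta_rot":[0,0,0],"linear":[0,0,0],"gripper":0}]'
python3 -c "
from h import *
st()"
```

```text
time_s: 28.58
tcp_pos: [0.6104, -0.0593, 0.0648]
ee_rot: [[0.275, -0.962, 0.001], [-0.962, -0.275, -0.0], [0.0, -0.001, -1.0]]
wrist_force: [-1.2, 0.9, 3.4]
gripper_width: 0.448
t 28.575 tcp [ 0.6104 -0.0593  0.0648] gauge xy 0.00013653426458170085 -0.09445789103901503 F [-1.1565  0.8705  3.4368] Fg -0.8727319030266507 1.1547491481464651 w 0.44751235914700105 yaw -164.05855058289515 z [ 0.0006 -0.0002 -1.    ]
```

```bash
python3 -m crank '[{"delta_rot":[0,0,0],"linear":[0,0,0],"gripper":100},{"delta_rot":[0,0,0],"linear":[0,0,0],"gripper":100},{"delta_rot":[0,0,0],"linear":[0,0,0],"gripper":100},{"delta_rot":[0,0,0],"linear":[0,0,-0.02],"gripper":100},{"delta_rot":[0,0,0],"linear":[0,0,-0.04],"gripper":100},{"delta_rot":[0,0,0],"linear":[0,0,-0.05],"gripper":100},{"delta_rot":[0,0,0],"linear":[0,0,-0.05],"gripper":100},{"delta_rot":[0,0,0],"linear":[0,0,0],"gripper":100}]'
python3 -m crank '[{"delta_rot":[0,0,0],"linear":[-0.05,0,-0.02],"gripper":100},{"delta_rot":[0,0,0],"linear":[-0.05,0,0],"gripper":100},{"delta_rot":[0,0,0],"linear":[-0.05,0,0],"gripper":100},{"delta_rot":[0,0,0],"linear":[-0.05,0,0],"gripper":100},{"delta_rot":[0,0,0],"linear":[-0.03,0,0],"gripper":100},{"delta_rot":[0,0,0],"linear":[0,0,0],"gripper":100},{"delta_rot":[0,0,0],"linear":[0,0,0],"gripper":100}]'
python3 -c "
from h import *
st()
for n in('side','top'): cv2.imwrite(f'pics/z_{n}.png',capture(n)['img'])"
```

```text
time_s: 29.58
tcp_pos: [0.6129, -0.0593, 0.2296]
ee_rot: [[0.275, -0.961, 0.011], [-0.961, -0.275, 0.0], [0.003, -0.011, -1.0]]
wrist_force: [-0.1, 0.8, -0.8]
gripper_width: 0.996
time_s: 30.45
tcp_pos: [0.5469, 0.1615, 0.2435]
ee_rot: [[0.274, -0.962, -0.001], [-0.962, -0.274, -0.001], [0.0, 0.001, -1.0]]
wrist_force: [0.5, -0.5, -0.2]
gripper_width: 0.998
t 30.45 tcp [0.5469 0.1615 0.2435] gauge xy -0.0002649224941002367 0.13526160892363664 F [ 0.4862 -0.5216 -0.1902] Fg 0.32409575351677467 -0.6351602266157557 w 0.998248448104687 yaw -164.0777277269384 z [-0.0011 -0.0007 -1.    ]
```

View pics/z_side.png

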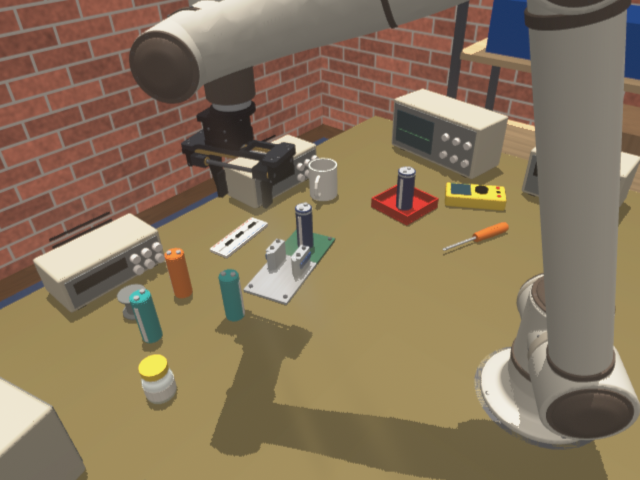

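View pics/z_top.png

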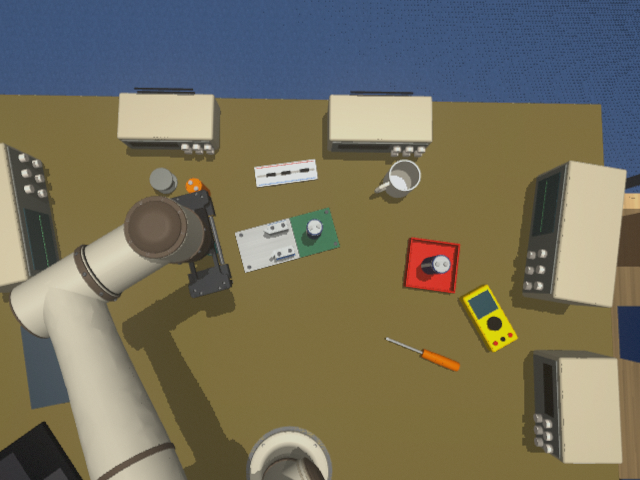

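One can stands upright on the green landing (top view (315,229)) and the other upright in the tray (top view (440,265)). The bystanders still in view look unmoved, and the gripper is clear. Handing in.

```bash
python3 -c "
from station import workorder
print(workorder.finish_job())"
```

```text
the job is handed in; nothing more can be done
None
```

Both cans are checked and placed, and the job was handed in at about 30.5 s of the 72 s allowed.

- **Front can, oversize:** it met even resistance from both flares at axis y ≈ 27 mm, about 4.5 N. I did not force it. I backed it off and stood it in the red tray before taking the other can. The grip read about 45 mm.
- **Back can, true size:** it slid through the slot with under about 1 N of resistance and was left standing on the green landing at gauge y ≈ -94 mm. The grip read about 39 mm.

**Last checks:** the final two views show both cans upright in place, the gripper open and clear, and the bystanders where they were. In the top view the arm hid the jar and the two turquoise cans, so those I could check only in the side view.

**Disagreements:**
- Triangulated heights came out 2–5 mm above the stated ones for the plate, jaws and can tops. The set-downs by force matched the stated heights.
- I once shifted the second can the wrong way sideways by 0.2 m on its way to the gauge. It was in free air and touched nothing, and I brought it back before gauging it.

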